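# Seat the filling sleeve and lock it with the index cam knob

## Task

Set the stainless filling sleeve, flange down, fully into the round recess of the filling station. Then turn the station's black wing knob clockwise (seen from above) until the sprung latch drops fully into its cam notch and its tongue reaches over the sleeve's flange; stop there and do not force the knob on against the end of the notch. Leave the soup cups and the sauce bottle where they stand, and let go of everything.

Things in the scene. Friction and masses are not known exactly. Their poses are not given: they have to be found in the camera images.
- station: Fixed filling station: steel block 110 mm (its x) by 290 mm (its y) by 35 mm high, origin at the centre of its underside, z up. Near its -y end a round recess, near its +y end a grey drum 100 mm across (axis at y = +65 mm, top 58 mm above the counter) that hides the cam and carries the wing knob. The latch's flat tongue lies on top between 9 mm high guide cheeks; its tail sticks out past the drum.
- seat (a point): Centre of the recess floor, 28 mm above the counter. The recess is 84 mm across and 7 mm deep with a 3 mm chamfered mouth; its centre is 150 mm from the knob's axis, along the station's y. The tongue comes over its edge from the +y side, so a gripper fits best with its fingers along the station's x.
- sleeve_mid (a point): Centre of the loose stainless filling sleeve (0.2 to 0.45 kg), which stands flange down among two soup cups, in one of three places: flange 80 mm across and 6 mm thick at the bottom, above it a straight tube 50 mm across to grasp, 70 mm high in all. The point is half-way up, 35 mm above its underside; z points up the tube. Seated, the point is 35 mm above the recess floor.
- knob: Black wing knob, turns about a vertical axis. Origin on the axis at the drum's top, 58 mm above the counter. Wing: a bar 56 mm long (its x), 14 mm thick (its y), from 64 to 100 mm above the counter. Its x axis starts 0 to 0.25 rad clockwise (from above) of the station's x. Turning takes about 0.13 N m; it stays where it is left.
- knob_grip (a point): On the knob's axis, 86 mm above the counter, where to pinch the wing. The cam is clocked differently each time: the latch drops over 0.2 rad of turn, pulling the knob on with up to 0.3 N m, and is fully in at a wing angle 0.65 to 1.4 rad clockwise of the station's x. After 0.15 rad more the notch's far wall stops the knob hard; over 25 N between cam and latch (about 0.6 N m) is forcing it.
- follower: The sprung latch (cam follower); slides along the station's y, is not to be handled. Origin at the middle of the lower edge of its tongue's tip, 37 mm above the counter; tongue 30 mm wide, 4 mm thick. Held back by the cam it is at y = -39 mm in the station's frame, clear of the recess; when its roller drops into the notch a 6 to 9 N spring moves it 10 mm, to y = -49 mm, 6 mm over the recess.
- cup_a: Lidded kraft soup cup, bystander, 95 mm across and 97 mm high, origin at the centre of its underside.
- cup_b: A second such lidded kraft soup cup, bystander.
- sauce: White plastic sauce bottle, bystander, 60 mm across and 150 mm high, origin at the centre of its underside.
There are look-alikes about, which are no part of the job. Leave any pink, purple or red look-alike of the part that bears sleeve_mid alone.

How it is judged:
By the outcome, as a careful person would: the job done as asked, in the order asked, and still so for the second after the job is handed in, with the robot touching nothing.
It also fails if it takes over 72 s, if anything falls off the work surface, if the arm or the gripper's body presses on something with over 40 N, if the wrist force passes 120 N, or if a joint passes its speed limit or range.

## Robot

A 6-joint arm with a two-finger parallel gripper is mounted at the origin on the work surface. World frame = base frame: x ahead of the robot, y to its left, z up, the work surface at z = 0. Lengths are in m, angles in rad, forces in N, time in s.
With the tool pointing down it reaches from about 0.425 to 0.95 m from the base axis. Payload 3.5 kg.
Tool frame: the origin (TCP) lies midway between the tips of the shut fingers; the grasp point (between the pads) lies ctrl.grasp_offset behind it (ctrl.grasp_offset is the distance from the TCP to the grasp point, in m); x points along the fingers, y is the direction in which the jaws open and shut, and the axes are right-handed (so a half turn about x gives the same grasp; the last joint's range is limited). The gripper opens to 85 mm and grips with 20 to 120 N. Pads are 22 mm wide; open, the fingers measure 114 mm over their backs; the gripper's body (76 mm by 85 mm) begins 54 mm behind the grasp point. The pads swing forward as they close: fully open they stand 13 mm farther back than shut.
Start: joints at [-1.438, 0.286, 1.577, -0, 1.279, -0.15], TCP at [0.188, -0.648, 0.204] pointing down, gripper open.
Joint ranges: [-2.77, 2.77], [-0.9, 2.22], [0.21, 2.48], [-1.53, 4.67], [0.24, 2.81], [-2.84, 2.84]. Speed limits (rad/s): [2.79, 2.79, 3.14, 3.14, 3.14, 3.14].

## Interface

Orientations are given as a unit quaternion [x, y, z, w].
In Python, from plant import readout, read_camera, sign_off, ctrl gives the robot as it stands.
- The arm moves only by the tool drive_tool, never from a script. Its argument "steps" is a list of rows, each a list of 5 numbers: the shift along the tool's x, y, z in cm, then the turn about the tool's x in degrees, then the opening, from 0 (shut) to 1 (fully open). A call has 1 to 10 rows; each row shifts and turns the commanded pose from where the row before left it, along the tool's axes as they then stand; what a row does not reach is not made up. A row lasts 1/10 s, in which the tool goes at most 50 mm and 8.59 degrees, less where a joint would pass 70% of its speed; a pose out of reach is approached as far as the arm can. A call is refused whole if a number of a shift passes 5 or a number of a turn 8.59, either way. A call with a gripper value outside its range is refused whole. The fingers move at their own pace and stop on an object; "force" is the grip in N (left out, the last holds). Time passes only in rows, so rows that do not move let the fingers close. It gives the time, the measured TCP pose, the force and the opening at its end, in the units of the state.
- readout.get_state(): the state, without advancing time (a new reading comes with each control period).
- read_camera(name): name is "side" or "top" or "wrist"; returns a dict with "frame" (480x640x3 uint8, red, green, blue), "vertical_fov" (degrees; the focal length in pixels is half the picture's height over the tangent of half this angle, whatever the lens; pixels are square), "cx", "cy" (the principal point, pixels), "eye" and "orientation" of the camera in the world. Camera axes: x right, y up, looking along -z (the intrinsics and any distortion apply to the point x, -y, -z); pixel columns grow to the right and rows downward; lengths in m; the calibration is good to about 2 mm. A picture is of the moment at which its call begins. There is no depth.
- sign_off(): hands the job in, once; it reports no verdict.
The state is a dict: "time": time; "qpos": joint angles; "dq": joint speeds; "joint_efforts": joint torques, N m; "eef_pos": TCP position; "tcp_rot": TCP orientation; "contact_force": force on the tool from outside, world axes, zero at the start; "wrist_torque": the same for the moment, N m; "opening": opening from 0.0 (shut) to 1.0 (fully open).
Only numpy, scipy, OpenCV 4.12 (cv2) and the standard library are available. Lean on these libraries where they do the work, as an engineer would, in place of code of your own. Each camera call takes 0.05 s, during which the arm holds its last target. There are 200 camera calls.

## Working session

There is one attempt and no reset: what is moved stays moved. The work goes in short steps, Python scripts to look and compute and a tool call to move; the robot and the scene stay as the last step left them, time stands still between calls to the robot, and variables do not carry over. Pictures are saved under pics/ and viewed, about 8 in all and at most 12, crops included, and the job is handed in when it is done.

Besides the shell and the picture viewer there is one more tool, called after ">>>" as name([rows], argument=value, ...), one row to a line, values as JSON. drive_tool: Moves the arm, as the interface text tells. Its arguments: {"type":"object","properties":{"steps":{"type":"array","items":{"type":"array","items":{"type":"number"}}},"force":{"type":"number"}},"required":["steps"]}

```bash
mkdir -p pics; ls
python3 - <<'E'
from plant import readout, read_camera, ctrl
import cv2,json
s=readout.get_state(); print(s); print(ctrl.grasp_offset)
for n in ("top","side"):
    r=read_camera(n); f=r.pop("frame"); print(n,r)
    cv2.imwrite(f"pics/{n}0.png",f[:,:,::-1])
E
```

```text
pics
{'time': 0.0, 'qpos': array([-1.43800051e+00,  2.87178112e-01,  1.57817119e+00,  1.22451403e-05,
        1.27857926e+00, -1.49958926e-01]), 'dq': array([ 1.04585103e-03, -1.63219399e-04, -6.94515906e-04,  1.96088839e-04,
       -1.25214421e-03, -1.15737197e-05]), 'joint_efforts': array([ 1.67462240e-03, -4.05979908e+01, -2.92622834e+01, -5.53748680e-05,
        5.82168315e-03,  4.93979897e-06]), 'eef_pos': array([ 0.18828909, -0.64746427,  0.20214209]), 'tcp_rot': array([ 0.7000628 ,  0.1004607 , -0.70004034,  0.0988091 ]), 'contact_force': array([-0.36502008,  0.60421431,  0.29764813]), 'wrist_torque': array([ 0.06502331,  0.02115774, -0.00120235]), 'opening': 0.9994929958361466}
0.0187
top {'vertical_fov': 43.74874720955157, 'cx': 318.22449228018087, 'cy': 241.38939900844298, 'eye': array([0.36901897, 0.11053357, 1.35820069]), 'orientation': array([-0.0307726 ,  0.0409823 ,  0.71034136, -0.70198906])}
side {'vertical_fov': 57.70421922222756, 'cx': 316.2471648365095, 'cy': 245.48559722018544, 'eye': array([ 0.3800098 , -0.48854773,  0.62015716]), 'orientation': array([ 0.4030731 , -0.04607985, -0.115459  ,  0.90668514])}
```

View pics/top0.png

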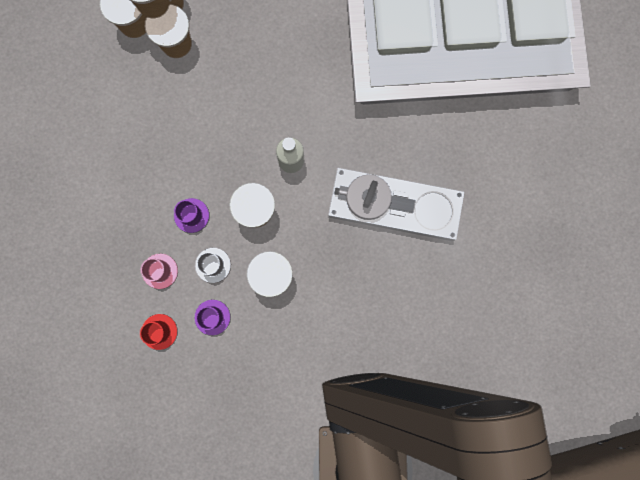

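View pics/side0.png

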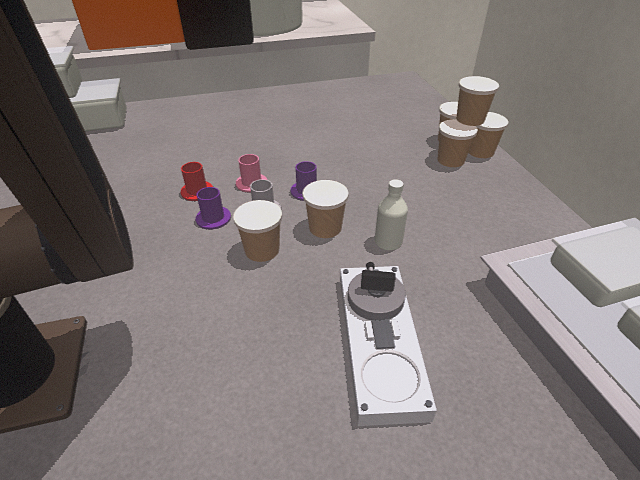

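The stainless sleeve candidates in the top view are:
- Grey at (212,265)
- Purple at (191,215) and (212,317)
- Pink at (158,271)
- Red at (158,331)

Only the grey one fits the description. The kraft cups are at (252,205) and (270,275), the bottle at (290,150), the recess at (434,210) and the knob at (370,195).

```bash
cat > h.py <<'E'
import numpy as np, cv2
from scipy.spatial.transform import Rotation as R
from plant import readout, read_camera, ctrl
def cam(n):
    r=read_camera(n); r["f"]=240/np.tan(np.radians(r["vertical_fov"]/2)); r["R"]=R.from_quat(r["orientation"]).as_matrix(); return r
def ray(r,p):
    p=np.atleast_2d(np.asarray(p,float))
    d=np.c_[(p[:,0]-r["cx"])/r["f"],-(p[:,1]-r["cy"])/r["f"],-np.ones(len(p))]@r["R"].T
    return d
def onz(r,p,z):
    d=ray(r,p); return r["eye"]+d*((z-r["eye"][2])/d[:,2])[:,None]
def proj(r,P):
    c=(np.atleast_2d(P)-r["eye"])@r["R"]; return np.c_[r["cx"]-r["f"]*c[:,0]/c[:,2], r["cy"]+r["f"]*c[:,1]/c[:,2]]
def circ(P):
    A=np.c_[2*P[:,:2],np.ones(len(P))]; s=np.linalg.lstsq(A,(P[:,:2]**2).sum(1),rcond=None)[0]
    return s[:2],np.sqrt(s[2]+s[:2]@s[:2])
E
python3 - <<'E'
from h import *
r=cam("top"); f=r["frame"]; hsv=cv2.cvtColor(f,cv2.COLOR_RGB2HSV)
bright=((hsv[...,2]>175)).astype(np.uint8)
bright=bright
n,l,st,c=cv2.connectedComponentsWithStats(bright)
for i in range(1,n):
    if st[i,4]>80: print(i,st[i],c[i].round(1))
print("base px",proj(r,[[0,0,0]]), onz(r,[[212,265],[434,210],[370,195],[252,205],[270,275],[290,152]],0.0).round(3))
st_l=l[190,345] or l[225,400]
m=(l==st_l).astype(np.uint8); cs=max(cv2.findContours(m,0,2)[0],key=cv2.contourArea)
box=cv2.boxPoints(cv2.minAreaRect(cs)); print(box, onz(r,box,.035).round(4)); W=onz(r,box,.035)
print("sides",np.linalg.norm(W-np.roll(W,1,0),axis=1))
a=cv2.resize(f[235:300,180:330],None,fx=4,fy=4,interpolation=2); b=cv2.resize(f[155:255,320:470],None,fx=4,fy=4,interpolation=2)
cv2.imwrite("pics/crop1.png",np.vstack([a,b[:320]])[:,:,::-1][:600])
E
```

```text
1 [100   0  40  24 740] [118.4  10.6]
3 [  348     0   242   102 20203] [464.6  47. ]
4 [ 146    5   43   41 1165] [167.9  27. ]
5 [277 137  25  20 247] [288.  144.7]
6 [ 328  168  136   72 4793] [401.8 204.8]
9 [ 230  183   45   44 1559] [251.8 204.5]
12 [183 198  26  26 173] [200.1 207.4]
22 [195 248  35  34 525] [212.8 262.7]
23 [ 247  251   45   46 1616] [269.  273.6]
24 [140 253  37  36 674] [160.1 270.8]
28 [195 300  35  33 318] [213.  311.3]
32 [139 314  38  35 511] [159.6 328.4]
33 [204 315  15  14 138] [211.3 320.8]
base px [[362.0204276  470.27312542]] [[ 0.456  0.332  0.   ]
 [ 0.577 -0.177  0.   ]
 [ 0.613 -0.031  0.   ]
 [ 0.593  0.241  0.   ]
 [ 0.432  0.2    0.   ]
 [ 0.716  0.153  0.   ]]
[[327.68262 214.65991]
 [336.81763 166.87689]
 [464.95782 191.37427]
 [455.8228  239.15729]] [[ 0.5635  0.0687  0.035 ]
 [ 0.6721  0.0465  0.035 ]
 [ 0.6132 -0.2413  0.035 ]
 [ 0.5053 -0.2168  0.035 ]]
sides [0.29133335 0.11080398 0.29379909 0.11069661]
```

View pics/crop1.png

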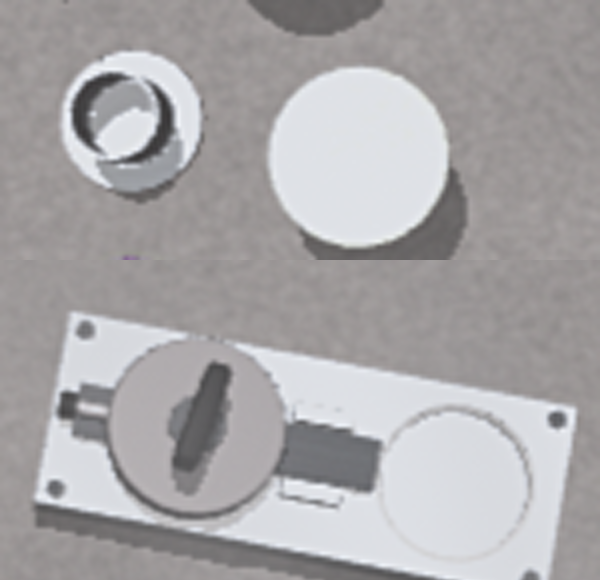

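The close crop confirms the grey stainless sleeve. Its flange is centred near (213,265) in the full frame, with a kraft cup to its right. The station crop shows the knob, the latch held back and an empty recess. Next I'll refine the positions and work out the moves.

Run:
```python
from h import *
r=cam("top"); f=r["frame"]; g=cv2.cvtColor(f,cv2.COLOR_RGB2GRAY)
m=(g>170).astype(np.uint8)
n,l,st,c=cv2.connectedComponentsWithStats(m)
for nm,i0,z in (("sleeve",(262,198),.006),("cupa",(205,252),.097),("cupb",(274,269),.097)):
    i=l[i0]; 
    cc=max(cv2.findContours((l==i).astype(np.uint8),0,1)[0],key=cv2.contourArea)[:,0]
    h=cv2.convexHull(cc.astype(np.int32))[:,0]
    print(nm,i,circ(onz(r,h,z)), "minEnc",onz(r,[cv2.minEnclosingCircle(h.astype(np.float32))[0]],z).round(4))
# side view check: sleeve
s=cam("side"); print("side px of sleeve mid/top",proj(s,[[.456,.332,.035],[.456,.332,.07]]).round(0), "seat,knobgrip",proj(s,[[.5716,-.169,.028],[.6015,-.022,.086]]).round(0))
x=readout.get_state(); print(R.from_quat(x["tcp_rot"]).as_matrix().round(3),x["eef_pos"])
```

```text
sleeve 0 (array([0.5727778 , 0.07784158]), np.float64(0.9131100579739968)) minEnc [[0.5109 0.0872 0.006 ]]
cupa 13 (array([0.57841485, 0.23228663]), np.float64(0.047581310348929436)) minEnc [[0.5788 0.2323 0.097 ]]
cupb 16 (array([0.4307063 , 0.19598819]), np.float64(0.04754076168638386)) minEnc [[0.4304 0.1958 0.097 ]]
side px of sleeve mid/top [[262. 197.]
 [261. 184.]] seat,knobgrip [[390. 377.]
 [378. 278.]]
[[-0.     0.279 -0.96 ]
 [ 0.001 -0.96  -0.279]
 [-1.    -0.001 -0.   ]] [ 0.18834855 -0.64782897  0.20285583]
```

>>> drive_tool([
  [0,0,0,-7.8,1],
  [0,0,0,-7.8,1],
  [0,0,0,-7.8,1],
  [0,0,0,-7.8,1],
  [0,0,0,-7.8,1],
  [0,0,0,-7.8,1],
  [0,0,0,-7.8,1],
  [0,0,0,-7.8,1],
])

```text
time: 1.05
eef_pos: [0.1883, -0.648, 0.2033]
tcp_rot: [0.546, 0.45, -0.546, 0.449]
contact_force: [-0.6, -0.6, 0.7]
opening: 1.003
```

>>> drive_tool([
  [0,2.65,-4.2,0,1],
  [0,2.65,-4.2,0,1],
  [0,2.65,-4.2,0,1],
  [0,2.65,-4.2,0,1],
  [0,2.65,-4.2,0,1],
  [0,2.65,-4.2,0,1],
  [0,2.65,-4.2,0,1],
  [0,2.65,-4.2,0,1],
  [0,2.65,-4.2,0,1],
  [0,2.65,-4.2,0,1],
])

```text
time: 2.05
eef_pos: [0.5323, -0.2871, 0.2037]
tcp_rot: [0.547, 0.448, -0.547, 0.448]
contact_force: [0.5, -0.4, 0.6]
opening: 1.001
```

>>> drive_tool([
  [0,0,-4.5,0,1],
  [0,0,-4.5,0,1],
  [0,-1.8,-4.5,0,1],
  [0,-1.8,-4.5,0,1],
  [0,-1.8,-4.5,0,1],
  [0,-1.8,-4.5,0,1],
  [0,-1.8,-4.5,0,1],
  [0,-1.8,-4.5,0,1],
  [0,-1.8,-4.5,0,1],
  [0,-1.8,-4.5,0,1],
])

```text
time: 3.05
eef_pos: [0.4782, 0.1826, 0.2037]
tcp_rot: [0.547, 0.448, -0.547, 0.448]
contact_force: [1.1, -0.4, -1.2]
opening: 1.002
```

>>> drive_tool([
  [0,-1.3,-3.5,0,1],
  [0,-1.3,-3.5,0,1],
  [0,-1.3,-3.5,0,1],
  [0,-1.2,-3.5,0,1],
  [0,0,0,0,1],
  [0,0,0,0,1],
])

```text
time: 3.65
eef_pos: [0.4562, 0.3285, 0.2033]
tcp_rot: [-0.547, -0.448, 0.547, -0.449]
contact_force: [0.9, -0.6, -0.1]
opening: 1.0
```

Run:
```python
from h import *
x=readout.get_state(); print(x["eef_pos"],R.from_quat(x["tcp_rot"]).as_matrix().round(3),x["qpos"].round(2))
r=cam("wrist"); f=r["frame"].copy(); print(r["eye"],r["R"].round(2),r["f"])
print(proj(r,[[.456,.331,.07],[.456,.331,.006],[*x["eef_pos"][:2],.07]]).round(0))
cv2.imwrite("pics/w1.png",f[:,:,::-1])
```

```text
[0.45617748 0.32851072 0.20327604] [[-0.     0.981 -0.196]
 [-0.001 -0.196 -0.981]
 [-1.    -0.     0.001]] [ 0.44  0.04  1.86 -0.    1.25  0.64]
[0.47123241 0.40557239 0.37372278] [[ 0.98  0.19  0.06]
 [-0.2   0.93  0.3 ]
 [ 0.   -0.3   0.95]] 345.5898707646624
[[320. 221.]
 [321. 206.]
 [321. 223.]]
```

View pics/w1.png

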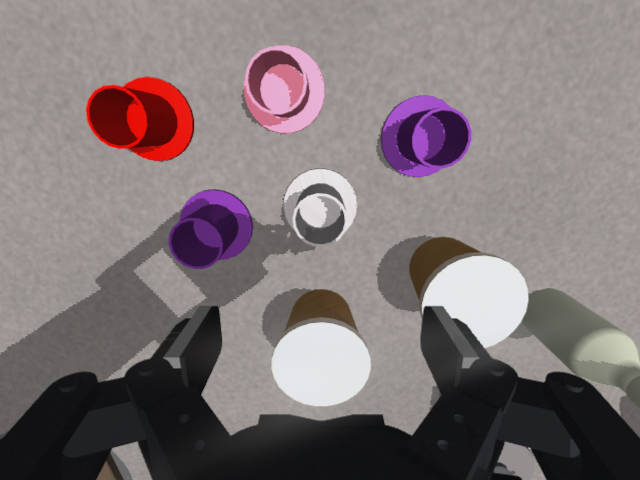

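The wrist view shows the grey sleeve with its rim at about (320,217) and its flange at about (320,206), which matches the prediction to within 4 px (about 3 mm). The cups, at (321,350) and (470,290), are clear of the fingers. I'll descend and grasp.

>>> drive_tool([
  [4,0,-0.4,0,1],
  [4,0,0,0,1],
  [4,0,0,0,1],
  [3,0,0,0,1],
  [2,0,0,0,1],
  [0,0,0,0,1],
  [0,0,0,0,1],
], force=40)

```text
time: 4.4
eef_pos: [0.458, 0.3311, 0.0339]
tcp_rot: [-0.548, -0.447, 0.548, -0.448]
contact_force: [0.2, -0.2, 1.1]
opening: 0.998
```

>>> drive_tool([
  [0,0,0,0,0.3],
  [0,0,0,0,0.3],
  [0,0,0,0,0.3],
  [0,0,0,0,0.3],
  [0,0,0,0,0.3],
  [0,0,0,0,0.3],
  [0,0,0,0,0.3],
  [0,0,0,0,0.3],
], force=40)

```text
time: 5.2
eef_pos: [0.4582, 0.3326, 0.0357]
tcp_rot: [0.548, 0.448, -0.546, 0.448]
contact_force: [-1.3, -0.9, 6.5]
opening: 0.555
```

>>> drive_tool([
  [-2,0,0,0,0.3],
  [-4,0,0,0,0.3],
  [-4,0,0,0,0.3],
  [-4,0,0,0,0.3],
  [0,1.0,2.3,0,0.3],
  [0,2,4.45,0,0.3],
  [0,2,4.45,0,0.3],
  [0,2,4.45,0,0.3],
  [0,2,4.45,0,0.3],
  [0,2,4.45,0,0.3],
])

```text
time: 6.2
eef_pos: [0.516, 0.0679, 0.1729]
tcp_rot: [-0.547, -0.448, 0.547, -0.448]
contact_force: [0.7, -0.4, -3.8]
opening: 0.554
```

>>> drive_tool([
  [0,2,4.45,0,0.3],
  [0,2,4.45,0,0.3],
  [0,2,4.45,0,0.3],
  [0,2,4.45,0,0.3],
  [0,2,4.45,0,0.3],
  [0,0,0,0,0.3],
  [0,0,0,0,0.3],
  [0,0,0,0,0.3],
])

```text
time: 7.0
eef_pos: [0.5699, -0.1672, 0.1726]
tcp_rot: [-0.547, -0.449, 0.547, -0.447]
contact_force: [-0.2, -0.3, -3.6]
opening: 0.55
```

Run:
```python
from h import *
x=readout.get_state(); print(x["time"],x["eef_pos"],x["contact_force"],x["opening"],R.from_quat(x["tcp_rot"]).as_matrix().round(3))
r=cam("wrist"); t=cam("side")
print("seat",proj(r,[[.5716,-.169,.035]]),proj(t,[[.5716,-.169,.035]]))
cv2.imwrite("pics/w2.png",np.hstack([cv2.resize(r["frame"],(400,300)),cv2.resize(t["frame"][160:460,200:600],(400,300))])[:,:,::-1])
cv2.imwrite("pics/w2w.png",r["frame"][:,:,::-1]);cv2.imwrite("pics/w2s.png",t["frame"][:,:,::-1])
```

```text
7.0 [ 0.56993906 -0.16717595  0.17258327] [-0.22192104 -0.26432159 -3.5641702 ] 0.5497954816273516 [[-0.002  0.98  -0.197]
 [ 0.001 -0.197 -0.98 ]
 [-1.    -0.002 -0.001]]
seat [[323.60767258 223.98691401]] [[390.86762868 374.03253824]]
```

View pics/w2.png

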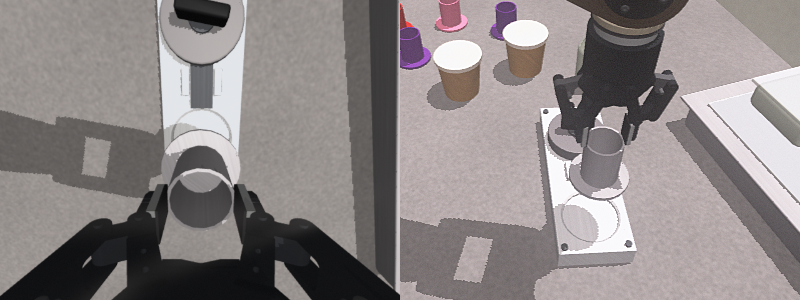

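The sleeve hangs upright between the pads, short of the recess in the side view. I'll overlay the predicted circles to correct the aim.

Run:
```python
from h import *
r=cam("wrist"); x=readout.get_state()["eef_pos"]; f=r["frame"]
g=cv2.resize(f[150:400,200:440],None,fx=2.4,fy=2.4,interpolation=2); 
a=np.linspace(0,2*np.pi,73); C=np.c_[np.cos(a),np.sin(a)]
def draw(c,rad,z,col):
    p=proj(r,np.c_[C*rad+np.array(c)[:2],np.full(73,z)]); p=((p-[200,150]+.5)*2.4)
    cv2.polylines(g,[np.round(p*8).astype(np.int32).reshape(-1,1,2)],True,col,1,cv2.LINE_AA,3)
b=x[2]-.0357
draw(x,.025,b+.07,(255,0,0)); draw(x,.040,b+.006,(0,0,255)); draw((.5716,-.169),.045,.035,(0,160,0))
S=np.array([.5885,-.0857]);ux=np.array([.98,-.2]);uy=np.array([.2,.98])
q=np.array([S+ux*sx*.055+uy*sy*.145 for sx,sy in((1,1),(1,-1),(-1,-1),(-1,1))]); p=(proj(r,np.c_[q,np.full(4,.035)])-[200,150]+.5)*2.4
cv2.polylines(g,[np.round(p*8).astype(np.int32).reshape(-1,1,2)],True,(200,0,200),1,cv2.LINE_AA,3)
cv2.imwrite("pics/w3.png",g[:,:,::-1])
```

```text
(no output)
```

View pics/w3.png

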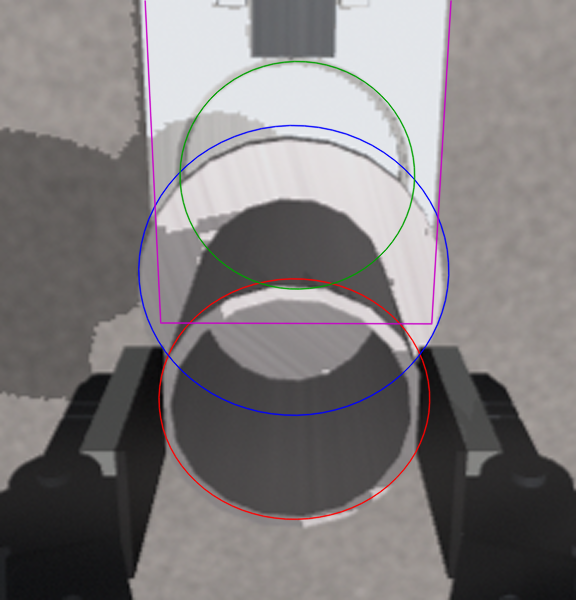

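The overlay shows the flange about 2–3 mm toward station -y of the TCP, while the recess estimate fits. I'll correct, go down to just above the block and look again.

>>> drive_tool([
  [3,0.2,-0.12,0,0.3],
  [3,0,0,0,0.3],
  [2,0,0,0,0.3],
  [1.3,0,0,0,0.3],
  [0,0,0,0,0.3],
  [0,0,0,0,0.3],
])

```text
time: 7.75
eef_pos: [0.5736, -0.1673, 0.0814]
tcp_rot: [0.547, 0.448, -0.547, 0.449]
contact_force: [0.7, -0.3, -3.4]
opening: 0.552
```

```bash
cat > ov.py <<'E'
from h import *
def ov(name,out,x0,y0,w,h,k,seat=(.5716,-.169),off=-.0027):
    r=cam(name); s=readout.get_state(); x=s["eef_pos"]; print(s["time"],x,s["contact_force"],s["opening"])
    g=cv2.resize(r["frame"][y0:y0+h,x0:x0+w],None,fx=k,fy=k,interpolation=2)
    a=np.linspace(0,2*np.pi,73); C=np.c_[np.cos(a),np.sin(a)]
    uy=np.array([.2,.98])
    def draw(c,rad,z,col):
        p=(proj(r,np.c_[C*rad+np.array(c)[:2],np.full(73,z)])-[x0,y0]+.5)*k
        cv2.polylines(g,[np.round(p*8).astype(np.int32).reshape(-1,1,2)],True,col,1,cv2.LINE_AA,3)
    b=x[2]-.0357; c=x[:2]+uy*off; print("bottom",b)
    draw(c,.025,b+.07,(255,0,0)); draw(c,.040,b+.006,(0,0,255)); draw(seat,.045,.035,(0,160,0))
    return g
E
python3 - <<'E'
from ov import *
a=ov("wrist","",200,150,240,250,2); b=ov("side","",330,250,120,170,3-.0588*0)
h=max(a.shape[0],b.shape[0]); P=lambda i:np.pad(i,((0,h-i.shape[0]),(0,0),(0,0)))
cv2.imwrite("pics/w4.png",np.hstack([P(a),P(b)])[:,:,::-1][:600,:800])
E
```

```text
7.8 [ 0.57415569 -0.16773213  0.08223145] [-0.1547082  -0.72368086 -3.21038561] 0.5502548048247865
bottom 0.046531449184075584
7.85 [ 0.5743266  -0.1679271   0.08254259] [-0.31247635  0.52880242 -4.20848255] 0.553035291544626
bottom 0.04684259175423406
```

View pics/w4.png

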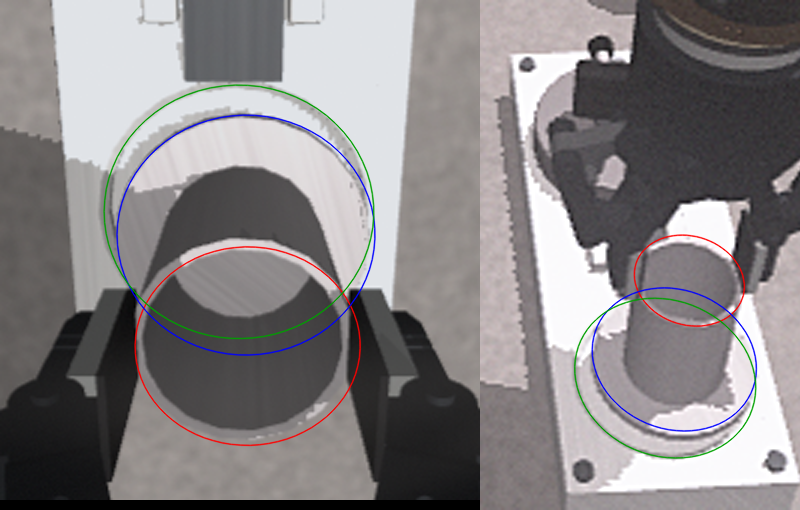

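Wrist view at 12 mm above the block: the flange (top arc at y≈116, x 113–366) and the recess (x 108–370, top ≈86) agree in x. In y the flange sits about 1 mm too far toward station -y. I'll nudge it and lower slowly.

>>> drive_tool([
  [0.4,0,-0.08,0,0.3],
  [0.4,0,0,0,0.3],
  [0.3,0,0,0,0.3],
  [0.2,0,0,0,0.3],
  [0,0,0,0,0.3],
  [0,0,0,0,0.3],
])

```text
time: 8.45
eef_pos: [0.5733, -0.1661, 0.0694]
tcp_rot: [0.547, 0.448, -0.547, 0.448]
contact_force: [-3.6, 3.6, 4.9]
opening: 0.55
```

>>> drive_tool([
  [0,-0.1,-0.06,0,0.3],
  [0.2,0,0,0,0.3],
  [0.2,0,0,0,0.3],
  [0,0,0,0,0.3],
  [0,0,0,0,0.3],
])

```text
time: 8.95
eef_pos: [0.5735, -0.165, 0.0684]
tcp_rot: [0.548, 0.448, -0.546, 0.448]
contact_force: [-8.2, 8.2, 18.4]
opening: 0.553
```

>>> drive_tool([
  [-0.2,-0.1,-0.06,0,0.3],
  [0,-0.1,-0.06,0,0.3],
  [0,0,0,0,0.3],
  [0,0,0,0,0.3],
])

```text
time: 9.35
eef_pos: [0.573, -0.1648, 0.0686]
tcp_rot: [0.548, 0.446, -0.546, 0.45]
contact_force: [-1.2, 2.8, 8.5]
opening: 0.555
```

Run:
```python
from h import *
a=cam("wrist")["frame"][180:380,220:420]; b=cam("side")["frame"][310:410,330:450]
a=cv2.resize(a,None,fx=2,fy=2,interpolation=2); b=cv2.resize(b,(480,400),interpolation=2)[:, :400]
print(readout.get_state()["eef_pos"],readout.get_state()["contact_force"],readout.get_state()["wrist_torque"])
cv2.imwrite("pics/w5.png",np.hstack([a,b])[:,:,::-1])
```

```text
[ 0.57301525 -0.16485577  0.06860892] [-1.34595517  3.12231993  7.4138755 ] [ 0.45597062 -0.10024084  0.10022538]
```

View pics/w5.png

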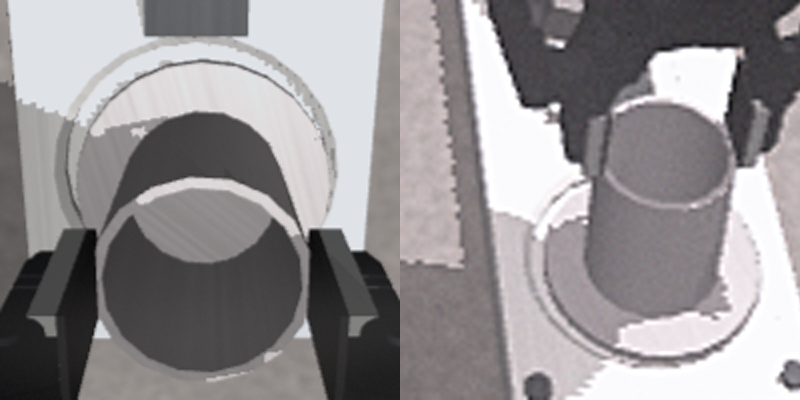

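Wrist view: the flange (x 76–332, top 60) sits about 2.5 mm too far station +x and 2 mm too far -y of the recess (outer edge x 55–337, top 37). The side view agrees. I'll lift slightly, shift and retry.

>>> drive_tool([
  [-0.5,0,0,0,0.3],
  [0,0,0,0,0.3],
  [0,0,0,0,0.3],
  [0,0,0,0,0.3],
])

```text
time: 9.85
eef_pos: [0.5698, -0.1642, 0.0694]
tcp_rot: [-0.547, -0.448, 0.548, -0.447]
contact_force: [-0.1, 0.4, -4.2]
opening: 0.549
```

>>> drive_tool([
  [0,0.03,-0.2,0,0.3],
  [0.2,0,0,0,0.3],
  [0.2,0,0,0,0.3],
  [0.2,0,0,0,0.3],
  [0,0,0,0,0.3],
  [0,0,0,0,0.3],
])

```text
time: 10.45
eef_pos: [0.5713, -0.1626, 0.0648]
tcp_rot: [-0.547, -0.448, 0.547, -0.448]
contact_force: [-0.6, -1.1, -1.9]
opening: 0.547
```

Going in with hardly any force. A bit further, then I'll check for bottoming.

>>> drive_tool([
  [0.2,0,0,0,0.3],
  [0.2,0,0,0,0.3],
  [0,0,0,0,0.3],
  [0,0,0,0,0.3],
])

```text
time: 10.85
eef_pos: [0.5716, -0.1638, 0.0637]
tcp_rot: [-0.546, -0.447, 0.548, -0.449]
contact_force: [-7.6, -1.5, 10.2]
opening: 0.549
```

>>> drive_tool([
  [-0.1,-0.08,0,0,0.3],
  [0,0,0,0,0.6],
  [0,0,0,0,0.75],
  [0,0,0,0,0.9],
  [0,0,0,0,1],
  [0,0,0,0,1],
  [0,0,0,0,1],
  [0,0,0,0,1],
])

```text
time: 11.65
eef_pos: [0.5704, -0.1622, 0.0614]
tcp_rot: [-0.547, -0.448, 0.547, -0.448]
contact_force: [-0.4, 0.1, -0.2]
opening: 0.994
```

>>> drive_tool([
  [-1,0,0,0,1],
  [-3,0,0,0,1],
  [-4,0,0,0,1],
  [-4,0,0,0,1],
  [-3,0,0,0,1],
  [0,0,0,0,1],
  [0,0,0,0,1],
])

```text
time: 12.35
eef_pos: [0.5708, -0.1624, 0.2129]
tcp_rot: [0.548, 0.447, -0.547, 0.449]
contact_force: [0.1, 0.4, 0.0]
opening: 1.003
```

Run:
```python
from h import *
w=cam("wrist"); b=cam("side"); s=readout.get_state(); print(s["time"],s["eef_pos"],s["contact_force"])
print(proj(w,[[.6015,-.022,.1],[.5716,-.169,.035]]))
A=cv2.resize(w["frame"],(440,330)); B=cv2.resize(b["frame"][260:420,330:450],(360,480),interpolation=2)
cv2.imwrite("pics/w6w.png",w["frame"][:,:,::-1])
cv2.imwrite("pics/w6.png",np.hstack([np.pad(A,((0,150),(0,0),(0,0))),B])[:,:,::-1])
```

```text
12.45 [ 0.56952144 -0.16184121  0.20995013] [-0.61135218  1.03955377 -0.8439718 ]
[[323.95272255  37.88276916]
 [322.67477989 218.45749156]]
```

View pics/w6.png

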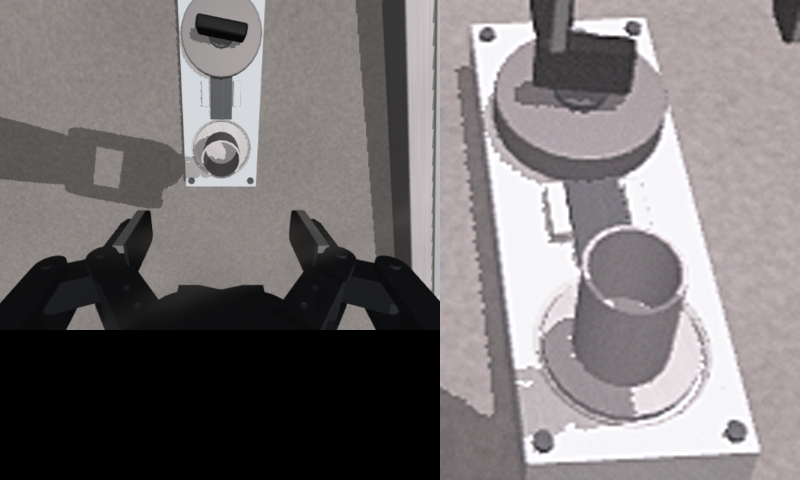

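The sleeve sits evenly in the recess, with a uniform ring around the flange in the side view. Now I'll measure the wing in the saved wrist frame and in the top view.

Run:
```python
from h import *
def wing(r,box):
    f=r["frame"]; x0,y0,x1,y1=box; v=f[y0:y1,x0:x1].max(2); m=(v<60).astype(np.uint8)
    cs=max(cv2.findContours(m,0,1)[0],key=cv2.contourArea); q=cv2.minAreaRect(cs+np.array([x0,y0])); b=cv2.boxPoints(q)
    W=onz(r,b,.1); e=[W[1]-W[0],W[2]-W[1]]; L=max(e,key=np.linalg.norm)
    print(q,"centre",onz(r,[q[0]],.1).round(4),onz(r,[q[0]],.082).round(4),"len",[np.linalg.norm(i).round(4) for i in e],"ang",np.degrees(np.arctan2(L[1],L[0]))) 
    a=np.round(b).astype(int)
w=cam("wrist"); wing(w,(270,5,375,90))
t=cam("top"); wing(t,(340,165,400,230))
print(readout.get_state()["eef_pos"])
```

```text
((322.33905029296875, 46.99626159667969), (76.94499206542969, 42.83683395385742), 11.633633613586426) centre [[ 0.5972 -0.0272  0.1   ]] [[ 0.598  -0.0235  0.082 ]] len [np.float64(0.0275), np.float64(0.0544)] ang -21.67295773113976Traceback (most recent call last):
  File "<stdin>", line 9, in <module>
  File "<stdin>", line 4, in wing
ValueError: max() iterable argument is empty
```

>>> drive_tool([
  [0,0.05,-3.6,0,1],
  [0,0.05,-3.6,0,1],
  [0,0.05,-3.6,0,1],
  [0,0.05,-3.5,0,1],
  [0,0,0,0,1],
])

```text
time: 13.05
eef_pos: [0.6003, -0.0187, 0.2099]
tcp_rot: [-0.546, -0.45, 0.546, -0.448]
contact_force: [0.2, -0.2, -0.4]
opening: 1.001
```

>>> drive_tool([
  [0,0,0,-8,0.6],
  [0,0,0,-8,0.6],
  [0,0,0,-8,0.6],
  [0,0,0,-8,0.6],
  [0,0,0,-8,0.6],
  [0,0,0,-8,0.6],
  [0,0,0,-8,0.6],
  [0,0,0,-8,0.6],
  [0,0,0,-8,0.6],
  [0,0,0,-7.5,0.6],
])

```text
time: 14.05
eef_pos: [0.5999, -0.0234, 0.2101]
tcp_rot: [0.132, 0.695, -0.133, 0.694]
contact_force: [-0.3, -0.2, 0.4]
opening: 0.601
```

Run:
```python
from h import *
w=cam("wrist"); s=readout.get_state(); x=s["eef_pos"]; print(s["time"],x,R.from_quat(s["tcp_rot"]).as_matrix().round(3),s["opening"])
f=w["frame"]; p=proj(w,[[*x[:2],.1]]); print(p)
m=(f.max(2)<60).astype(np.uint8); n,l,st,c=cv2.connectedComponentsWithStats(m)
for i in range(1,n):
    if st[i,4]>150: print(st[i],c[i])
i=min((i for i in range(1,n) if st[i,4]>300),key=lambda i:np.hypot(*(c[i]-p[0])))
cs=max(cv2.findContours((l==i).astype(np.uint8),0,1)[0],key=cv2.contourArea)
b=cv2.boxPoints(cv2.minAreaRect(cs)); W=onz(w,b,.1); L=max([W[1]-W[0],W[2]-W[1]],key=np.linalg.norm)
print("centre",W.mean(0),"sizes",np.linalg.norm(W[1]-W[0]),np.linalg.norm(W[2]-W[1]),"ang",np.degrees(np.arctan2(L[1],L[0])))
g=f.copy(); cv2.polylines(g,[np.int32(b)],True,(255,0,0),1); cv2.circle(g,tuple(np.int32(p[0])),3,(0,255,0),1)
cv2.imwrite("pics/w7.png",g[:,:,::-1])
```

```text
14.1 [ 0.59995897 -0.02333422  0.21010629] [[-0.002  0.365  0.931]
 [ 0.     0.931 -0.365]
 [-1.    -0.001 -0.002]] 0.6023350650434587
[[320.21240849 230.24175075]]
[ 313  191   20   69 1095] [323.37077626 224.43744292]
[    0   295   640   185 54800] [320.57091241 420.27122263]
centre [ 0.59726986 -0.02019851  0.1       ] sizes 0.015459392807250926 0.05890897563357351 ang -21.098641681399943
```

View pics/w7.png

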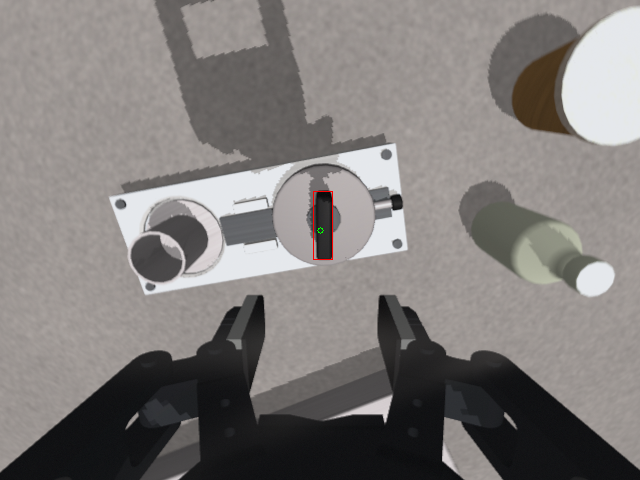

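The wing sits at (323,225) between the fingers, lined up with them, about 2 mm and 3.6 mm off centre. The sleeve is in the recess at left. I'll correct and descend.

>>> drive_tool([
  [0,0.19,-0.3,0,0.6],
  [4,0,0,0,0.6],
  [4,0,0,0,0.6],
  [3,0,0,0,0.6],
  [2,0,0,0,0.6],
  [1.1,0,0,0,0.6],
  [0,0,0,0,0.6],
  [0,0,0,0,0.6],
], force=50)

```text
time: 14.9
eef_pos: [0.5992, -0.0198, 0.0714]
tcp_rot: [0.135, 0.694, -0.135, 0.695]
contact_force: [0.5, -0.3, -0.3]
opening: 0.598
```

>>> drive_tool([
  [0,0,0,0,0],
  [0,0,0,0,0],
  [0,0,0,0,0],
  [0,0,0,0,0],
  [0,0,0,0,0],
  [0,0,0,0,0],
  [0,0,0,0,0],
  [0,0,0,0,0],
], force=50)

```text
time: 15.7
eef_pos: [0.5999, -0.0198, 0.0722]
tcp_rot: [0.134, 0.693, -0.134, 0.695]
contact_force: [0.5, 0.4, 6.5]
opening: 0.003
```

```bash
cat > q.py <<'E'
from h import *
s=readout.get_state(); M=R.from_quat(s["tcp_rot"]).as_matrix()
print(round(s["time"],2),s["eef_pos"].round(4),"F",s["contact_force"].round(1),"T",s["wrist_torque"].round(3),"op",round(s["opening"],3),"yaw",round(np.degrees(np.arctan2(M[1,1],M[0,1])),1),"q6",s["qpos"][5].round(3),"tau",s["joint_efforts"].round(2)[[0,5]])
E
python3 q.py
```

```text
15.7 [ 0.5999 -0.0198  0.0722] F [0.5 0.4 6.5] T [0.004 0.044 0.044] op 0.003 yaw 68.1 q6 -1.391 tau [ 0.02 -0.  ]
```

The fingers shut completely, so the wing may not be between them. I'll check with a composite view.

Run:
```python
from h import *
w=cam("wrist")["frame"]; b=cam("side")["frame"]
B=cv2.resize(b[200:350,300:450],(450,450),interpolation=2); A=cv2.resize(w[100:400,200:433],(350,450))
cv2.imwrite("pics/w8.png",np.hstack([A,B])[:,:,::-1])
```

```text
(no output)
```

View pics/w8.png

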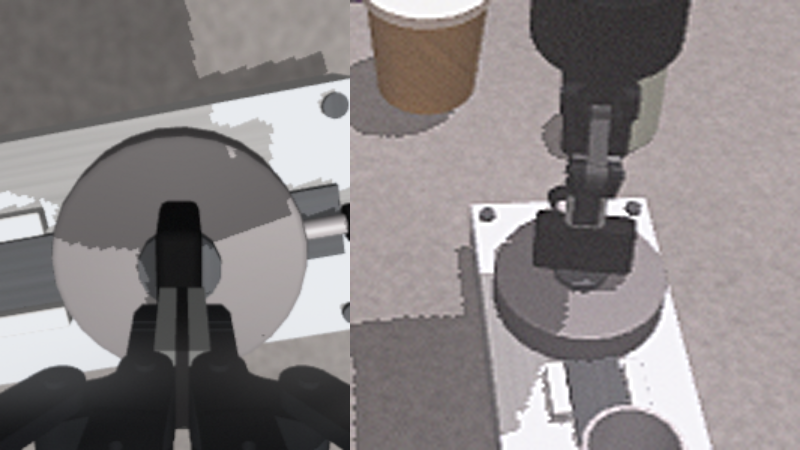

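The view shows the fingers shut near the wing's top, and it's unclear how they sit relative to the wing. I'll project the reported TCP into both frames to settle it.

Run:
```python
from h import *
x=readout.get_state()["eef_pos"]; print(x, readout.get_state()["opening"])
a=np.radians(-21.5); u=np.array([np.cos(a),np.sin(a)]); v=np.array([-u[1],u[0]]); k=np.array([.5985,-.0205])
P=[x,[*x[:2],.1],[*x[:2],.12]]+[[*(k+u*sx*.028+v*sy*.007),z] for z in(.1,.064) for sx in(-1,1) for sy in(-1,1)]
s=cam("side"); w=cam("wrist")
print("side",((proj(s,P)-[300,200])*3+[350,0]).round(0).tolist()); print("wrist",((proj(w,P)-[200,100])*1.5).round(0).tolist())
```

```text
[ 0.59987051 -0.01980066  0.07227152] -0.0005162827646717074
side [[579.0, 250.0], [583.0, 216.0], [586.0, 190.0], [530.0, 222.0], [531.0, 204.0], [633.0, 230.0], [632.0, 212.0], [527.0, 266.0], [528.0, 248.0], [625.0, 274.0], [625.0, 256.0]]
wrist [[180.0, 277.0], [179.0, 315.0], [179.0, 352.0], [150.0, 227.0], [199.0, 226.0], [155.0, 390.0], [198.0, 389.0], [156.0, 193.0], [195.0, 193.0], [159.0, 332.0], [195.0, 331.0]]
```

By projection, the finger tips show around z≈0.09, right at the wing's top, so they closed over it. I'll reopen, go 12 mm lower (reported TCP still above the drum top) and close again.

>>> drive_tool([
  [0,0,0,0,0.5],
  [0,0,0,0,0.5],
  [0,0,0,0,0.5],
  [0,0,0,0,0.5],
  [0,0,0,0,0.5],
  [0.4,0,0,0,0.5],
  [0.4,0,0,0,0.5],
  [0.4,0,0,0,0.5],
  [0,0,0,0,0.5],
  [0,0,0,0,0.5],
])

```text
time: 16.9
eef_pos: [0.5984, -0.0196, 0.0582]
tcp_rot: [0.134, 0.694, -0.134, 0.694]
contact_force: [0.4, -0.2, -0.5]
opening: 0.5
```

>>> drive_tool([
  [0,0,0,0,0.02],
  [0,0,0,0,0.02],
  [0,0,0,0,0.02],
  [0,0,0,0,0.02],
  [0,0,0,0,0.02],
  [0,0,0,0,0.02],
  [0,0,0,0,0.02],
  [0,0,0,0,0.02],
])

```text
time: 17.7
eef_pos: [0.5986, -0.0201, 0.0589]
tcp_rot: [0.134, 0.694, -0.135, 0.694]
contact_force: [-2.4, -4.0, 4.7]
opening: 0.151
```

```bash
python3 q.py; python3 -c "
from plant import ctrl; print([ (a,getattr(ctrl,a)) for a in dir(ctrl) if a[0]!='_'])"
```

```text
17.7 [ 0.5986 -0.0201  0.0589] F [-2.4 -4.   4.7] T [-0.739  0.568  0.129] op 0.151 yaw 68.1 q6 -1.391 tau [2.38 0.12]
[('Unreachable', <class 'plant.Unreachable'>), ('grasp_offset', 0.0187)]
```

Now the wing is held (opening 0.151, about 13 mm). I'll turn clockwise in small steps, watching the moment.

>>> drive_tool([
  [0,0,0,4,0.02],
  [0,0,0,4,0.02],
  [0,0,0,4,0.02],
  [0,0,0,0,0.02],
])

```text
time: 18.1
eef_pos: [0.5988, -0.0197, 0.059]
tcp_rot: [0.206, 0.676, -0.206, 0.677]
contact_force: [-2.9, -2.8, 4.3]
opening: 0.153
```

```bash
python3 q.py
```

```text
18.1 [ 0.5988 -0.0197  0.059 ] F [-2.9 -2.8  4.3] T [-0.547  0.473 -0.125] op 0.153 yaw 56.1 q6 -1.181 tau [2.16 0.05]
```

>>> drive_tool([
  [0,0,0,3,0.02],
  [0,0,0,3,0.02],
  [0,0,0,0,0.02],
])

```text
time: 18.4
eef_pos: [0.5989, -0.0196, 0.0589]
tcp_rot: [0.241, 0.665, -0.241, 0.665]
contact_force: [-3.0, -3.0, 5.8]
opening: 0.148
```

```bash
python3 q.py
```

```text
18.4 [ 0.5989 -0.0196  0.0589] F [-3.  -3.   5.8] T [-0.445  0.355 -0.097] op 0.148 yaw 50.2 q6 -1.078 tau [1.67 0.07]
```

```bash
cat > tg.py <<'E'
import q
from h import *
a=-.201; ux=np.array([np.cos(a),np.sin(a)]); uy=np.array([-ux[1],ux[0]]); S=np.array([.5985,-.0205])-uy*.065
def tip(n):
    r=cam(n); ys=np.arange(-.022,-.062,-.001); g=cv2.cvtColor(r["frame"],cv2.COLOR_RGB2GRAY)
    o=[]
    for xo in (-.009,-.005,0,.005,.009):
        P=np.array([[*(S+ux*xo+uy*y),.041] for y in ys]); p=np.round(proj(r,P)).astype(int)
        ok=(p[:,0]>=0)&(p[:,0]<640)&(p[:,1]>=0)&(p[:,1]<480)
        o.append([int(g[v,u]) if k else -1 for (u,v),k in zip(p,ok)])
    o=np.array(o)
    print(n,"tip y mm:",[int(round(-1e3*ys[np.argmax(row>150)])) if (row>150).any() else None for row in o], o[2][::3])
    return r
if __name__=="__main__":
    tip("wrist"); tip("side")
E
python3 tg.py
```

```text
18.4 [ 0.5989 -0.0196  0.0589] F [-3.  -3.   5.8] T [-0.445  0.355 -0.097] op 0.148 yaw 50.2 q6 -1.078 tau [1.67 0.07]
wrist tip y mm: [40, 40, 40, 39, 40] [105 106 106 106 107 108 207 206 207 213 191  88  85  84]
side tip y mm: [31, 28, 24, 22, None] [113 251  97 107 115 119 116 114 119 122 118 119 117 113]
```

The wrist camera gives the tongue tip at y=-40 mm, i.e. still held back. I'll continue with the tip as the signal.

>>> drive_tool([
  [0,0,0,3,0.02],
  [0,0,0,3,0.02],
  [0,0,0,0,0.02],
])

```text
time: 18.8
eef_pos: [0.5991, -0.0194, 0.059]
tcp_rot: [0.276, 0.651, -0.275, 0.652]
contact_force: [-1.4, -2.2, 5.5]
opening: 0.144
```

```bash
python3 tg.py
```

```text
18.8 [ 0.5991 -0.0194  0.059 ] F [-1.4 -2.2  5.5] T [-0.31   0.265 -0.042] op 0.144 yaw 44.2 q6 -0.973 tau [1.23 0.06]
wrist tip y mm: [40, 40, 39, None, None] [108 108 108 108 108 108 205 206 209 215 151  86  86  83]
side tip y mm: [31, 28, 24, 22, None] [114 249  98 105 116 117 114 117 121 117 120 116 121 115]
```

>>> drive_tool([
  [0,0,0,3,0.02],
  [0,0,0,2,0.02],
  [0,0,0,0,0.02],
])

```text
time: 19.2
eef_pos: [0.5993, -0.0193, 0.059]
tcp_rot: [0.304, 0.638, -0.303, 0.639]
contact_force: [-0.9, -2.1, 5.1]
opening: 0.145
```

```bash
python3 tg.py
```

```text
19.2 [ 0.5993 -0.0193  0.059 ] F [-0.9 -2.1  5.1] T [-0.132  0.134 -0.041] op 0.145 yaw 39.2 q6 -0.887 tau [0.67 0.09]
wrist tip y mm: [40, None, None, None, None] [54 55 52 50 48 47 43 41 38 35 33 30 28 28]
side tip y mm: [31, 28, 24, 22, None] [118 250  98 105 112 117 115 117 121 119 117 117 118 113]
```

>>> drive_tool([
  [0,0,0,3,0.02],
  [0,0,0,3,0.02],
  [0,0,0,0,0.02],
])

```text
time: 19.6
eef_pos: [0.5994, -0.0192, 0.059]
tcp_rot: [0.337, 0.621, -0.336, 0.623]
contact_force: [-0.7, -0.4, 5.0]
opening: 0.149
```

```bash
sed -i 's/(-.009,-.005,0,.005,.009)/(-.0135,-.012,-.009,-.005,.009,.013)/; s/, o\[2\]\[::3\])/, o[0].tolist()[8:34:2])/; s/tip("wrist"); tip("side")/[tip(n) for n in ("wrist","side","top")]/' tg.py; python3 tg.py
python3 - <<'E'
from h import *
import tg
out=[]
w=cam("wrist")["frame"]; s=cam("side")["frame"]; t=cam("top")["frame"]
A=cv2.resize(w,(400,300)); B=cv2.resize(s[240:390,310:510],(400,300),interpolation=2); C=cv2.resize(t[150:262,320:470],(400,300),interpolation=2)
cv2.imwrite("pics/w9.png",np.vstack([np.hstack([A,B]),np.hstack([C,C*0])])[:,:,::-1])
E
```

```text
19.6 [ 0.5994 -0.0192  0.059 ] F [-0.7 -0.4  5. ] T [-0.097 -0.006 -0.064] op 0.149 yaw 33.2 q6 -0.782 tau [0.19 0.08]
wrist tip y mm: [None, None, None, None, None, None] [58, 54, 54, 53, 51, 48, 45, 43, 41, 40, 38, 35, 33]
side tip y mm: [27, 40, 31, 28, None, 22] [83, 89, 108, 105, 168, 90, 116, 178, 249, 241, 84, 94, 77]
top tip y mm: [45, 45, 44, 46, 45, 45] [118, 112, 68, 85, 112, 109, 109, 102, 150, 199, 230, 228, 227]
19.75 [ 0.5994 -0.0192  0.059 ] F [1.  1.1 5.2] T [ 0.139 -0.136  0.017] op 0.149 yaw 33.2 q6 -0.781 tau [-0.44 -0.01]
```

View pics/w9.png

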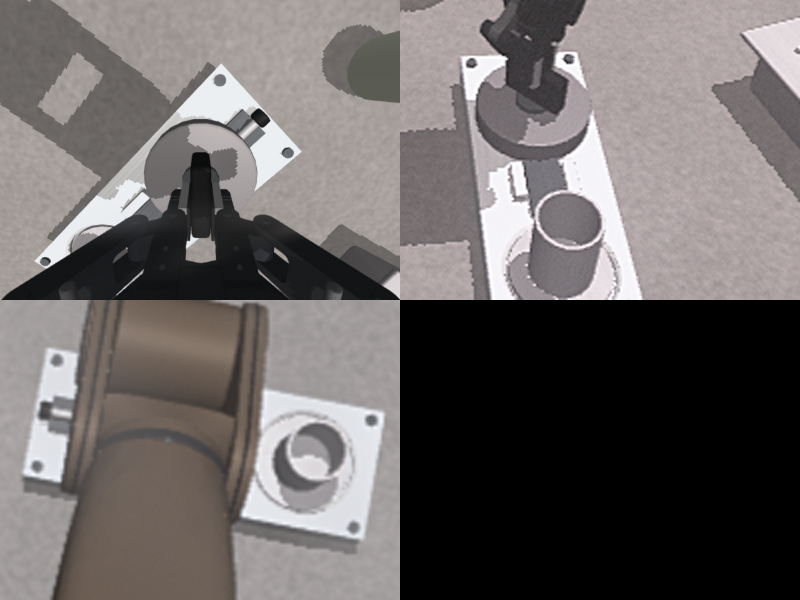

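The composite shows the wing gripped and the sleeve seated. The latch tail's black cap is visible in the wrist view at (260,118) and in the top view, where it can be tracked against the first picture. From here I'll track it numerically.

```bash
cat > cap.py <<'E'
import q
from h import *
a=-.201; ux=np.array([np.cos(a),np.sin(a)]); uy=np.array([-ux[1],ux[0]]); S=np.array([.5985,-.0205])-uy*.065
def cap(r,nm,f=None,z=.045):
    f=r["frame"] if f is None else f; g=f.max(2).astype(float)
    c=proj(r,[[*(S+uy*.143),z]])[0]; h=16 if nm=="top" else 45
    if nm=="top": h=9
    x0,y0=int(c[0]-h),int(c[1]-h); win=g[y0:y0+2*h,x0:x0+2*h]
    m=(win<90 if nm=="top" else win<45).astype(np.uint8); n,l,st,ce=cv2.connectedComponentsWithStats(m)
    if n<2: print(nm,"none",win.min()); return
    i=1+np.argmax(st[1:,4]); wt=np.clip(140-win,0,None)*cv2.dilate((l==i).astype(np.uint8),np.ones((3,3)))
    Y,X=np.mgrid[:win.shape[0],:win.shape[1]]; p=np.array([(X*wt).sum(),(Y*wt).sum()])/wt.sum()+[x0,y0]
    d=onz(r,[p],z)[0,:2]-S; print(nm,"area",st[i,4],"px",p.round(1),"local mm",(1e3*np.array([d@ux,d@uy])).round(1))
if __name__=="__main__":
    t=cam("top"); cap(t,"top0",cv2.imread("pics/top0.png")[:,:,::-1]) if 0 else cap(t,"top",cv2.imread("pics/top0.png")[:,:,::-1])
    cap(t,"top"); cap(cam("wrist"),"wrist")
    try: cap(cam("wrist"),"wrist",cv2.imread("pics/none.png"))
    except Exception: pass
E
python3 cap.py
```

```text
19.9 [ 0.5994 -0.0192  0.059 ] F [1.3 0.6 5.3] T [ 0.212 -0.268  0.041] op 0.149 yaw 33.1 q6 -0.781 tau [-0.66  0.  ]
top area 16 px [336.7 191. ] local mm [  2.5 135.7]
top area 17 px [336.7 191. ] local mm [  2.5 135.6]
wrist area 444 px [415.6 188.1] local mm [  1.5 137.9]
wrist area 442 px [415.6 188.1] local mm [  1.6 137.9][ WARN:0@2.645] global loadsave.cpp:275 findDecoder imread_('pics/none.png'): can't open/read file: check file path/integrity
```

The cap matches the start exactly, so there is no drop yet at about 0.79 rad. Continuing.

>>> drive_tool([
  [0,0,0,3,0.02],
  [0,0,0,2,0.02],
  [0,0,0,0,0.02],
])

```text
time: 20.35
eef_pos: [0.5996, -0.0191, 0.059]
tcp_rot: [0.364, 0.606, -0.363, 0.607]
contact_force: [2.4, 2.0, 5.7]
opening: 0.147
```

```bash
python3 cap.py 2>/dev/null
```

```text
20.35 [ 0.5996 -0.0191  0.059 ] F [2.4 2.  5.7] T [ 0.245 -0.402 -0.025] op 0.147 yaw 28.1 q6 -0.693 tau [-1.12  0.09]
top area 16 px [336.7 191. ] local mm [  2.5 135.7]
top area 17 px [336.7 191. ] local mm [  2.5 135.6]
wrist area 440 px [407.3 180.3] local mm [  1.6 137.9]
wrist area 441 px [407.3 180.2] local mm [  1.6 137.9]
```

>>> drive_tool([
  [0,0,0,2,0.02],
  [0,0,0,2,0.02],
  [0,0,0,0,0.02],
])

```text
time: 20.8
eef_pos: [0.5997, -0.0191, 0.059]
tcp_rot: [0.385, 0.593, -0.384, 0.594]
contact_force: [4.5, 3.3, 4.0]
opening: 0.146
```

```bash
python3 cap.py 2>/dev/null
```

```text
20.8 [ 0.5997 -0.0191  0.059 ] F [4.5 3.3 4. ] T [ 0.551 -0.676 -0.   ] op 0.146 yaw 24.1 q6 -0.623 tau [-2.   0.1]
top area 16 px [336.7 191. ] local mm [  2.5 135.7]
top area 17 px [336.7 191. ] local mm [  2.5 135.6]
wrist area 436 px [400.  174.4] local mm [  1.5 137.8]
wrist area 433 px [400.  174.4] local mm [  1.5 137.8]
```

>>> drive_tool([
  [0,0.06,0,2,0.02],
  [0,0,0,2,0.02],
  [0,0,0,0,0.02],
])

```text
time: 21.25
eef_pos: [0.5998, -0.019, 0.059]
tcp_rot: [0.406, 0.579, -0.404, 0.58]
contact_force: [2.6, 1.9, 5.1]
opening: 0.141
```

```bash
sed -i '/try:/d;/except/d' cap.py; python3 cap.py
```

```text
21.25 [ 0.5998 -0.019   0.059 ] F [2.6 1.9 5.1] T [ 0.404 -0.462 -0.002] op 0.141 yaw 20.1 q6 -0.553 tau [-1.59  0.06]
top area 16 px [336.7 191. ] local mm [  2.5 135.7]
top area 18 px [336.7 191. ] local mm [  2.6 135.5]
wrist area 433 px [392.2 169.2] local mm [  1.5 137.7]
```

>>> drive_tool([
  [0,0,0,2,0.02],
  [0,0,0,2,0.02],
  [0,0,0,0,0.02],
])

```text
time: 21.65
eef_pos: [0.6, -0.019, 0.059]
tcp_rot: [0.426, 0.565, -0.424, 0.566]
contact_force: [4.9, 2.8, 4.8]
opening: 0.148
```

```bash
python3 cap.py
```

```text
21.65 [ 0.6   -0.019  0.059] F [4.9 2.8 4.8] T [ 0.552 -0.667 -0.18 ] op 0.148 yaw 16.1 q6 -0.483 tau [-1.85 -0.04]
top area 16 px [336.7 191. ] local mm [  2.5 135.7]
top area 18 px [337.  191.1] local mm [  2.5 134.8]
wrist area 440 px [383.1 166.1] local mm [  1.5 136.7]
```

The drop has begun: the cap has moved 1 mm and the moment is now clockwise. Smaller checks from here.

>>> drive_tool([
  [0,0.05,0,2,0.02],
  [0,0,0,2,0.02],
  [0,0,0,0,0.02],
])

```text
time: 22.05
eef_pos: [0.6001, -0.0189, 0.059]
tcp_rot: [0.445, 0.55, -0.444, 0.55]
contact_force: [2.5, 3.2, 5.7]
opening: 0.142
```

```bash
python3 cap.py
```

```text
22.05 [ 0.6001 -0.0189  0.059 ] F [2.5 3.2 5.7] T [ 0.52  -0.572 -0.284] op 0.142 yaw 12.1 q6 -0.412 tau [-1.59 -0.21]
top area 16 px [336.7 191. ] local mm [  2.5 135.7]
top area 17 px [338.1 191.2] local mm [  2.6 132.5]
wrist area 445 px [372.6 166.5] local mm [  1.5 134.2]
```

>>> drive_tool([
  [0,0,0,2,0.02],
  [0,0,0,1,0.02],
  [0,0,0,0,0.02],
])

```text
time: 22.45
eef_pos: [0.6003, -0.0189, 0.059]
tcp_rot: [0.46, 0.538, -0.458, 0.538]
contact_force: [3.2, 2.7, 5.6]
opening: 0.145
```

```bash
python3 cap.py
```

```text
22.45 [ 0.6003 -0.0189  0.059 ] F [3.2 2.7 5.6] T [ 0.539 -0.605 -0.377] op 0.145 yaw 9.0 q6 -0.36 tau [-1.62 -0.31]
top area 16 px [336.7 191. ] local mm [  2.5 135.7]
top area 16 px [339.9 191.8] local mm [  2.1 128.3]
wrist area 458 px [362.4 173.3] local mm [  1.5 129. ]
```

>>> drive_tool([
  [0,0,0,1.5,0.02],
  [0,0,0,0,0.02],
])

```text
time: 22.75
eef_pos: [0.6003, -0.0189, 0.059]
tcp_rot: [0.467, 0.532, -0.465, 0.532]
contact_force: [3.6, 3.3, 5.3]
opening: 0.147
```

```bash
python3 cap.py
```

```text
22.75 [ 0.6003 -0.0189  0.059 ] F [3.6 3.3 5.3] T [ 0.528 -0.69  -0.232] op 0.147 yaw 7.6 q6 -0.334 tau [-1.77 -0.2 ]
top area 16 px [336.7 191. ] local mm [  2.5 135.7]
top area 14 px [340.1 191.9] local mm [  2.  127.6]
wrist area 462 px [359.  174.2] local mm [  1.6 128. ]
```

>>> drive_tool([
  [0,0,0,1.5,0.02],
  [0,0,0,0,0.02],
])

```text
time: 23.05
eef_pos: [0.6003, -0.0189, 0.059]
tcp_rot: [0.473, 0.526, -0.472, 0.526]
contact_force: [3.8, 3.4, 5.7]
opening: 0.147
```

```bash
python3 cap.py
```

```text
23.05 [ 0.6003 -0.0189  0.059 ] F [3.8 3.4 5.7] T [ 0.582 -0.714 -0.127] op 0.147 yaw 6.1 q6 -0.308 tau [-2.01 -0.02]
top area 16 px [336.7 191. ] local mm [  2.5 135.7]
top area 13 px [340.2 191.9] local mm [  2.  127.6]
wrist area 460 px [356.2 173.5] local mm [  1.6 127.8]
```

The cap has moved 10.1 mm and levelled off, and the moment is falling, so the latch is fully in. I'll let go, lift and check.

>>> drive_tool([
  [0,0,0,0,0.2],
  [0,0,0,0,0.35],
  [0,0,0,0,0.5],
  [0,0,0,0,0.5],
  [0,0,0,0,0.5],
  [0,0,0,0,0.5],
])

```text
time: 23.75
eef_pos: [0.5992, -0.0193, 0.0582]
tcp_rot: [0.472, 0.526, -0.473, 0.526]
contact_force: [-0.5, -0.2, -0.2]
opening: 0.496
```

>>> drive_tool([
  [-1,0,0,0,0.5],
  [-2,0,0,0,0.5],
  [-4,0,0,0,0.5],
  [-4,0,0,0,0.5],
  [-4,0,0,0,0.5],
  [-2,0,0,0,0.5],
  [0,0,0,0,0.5],
  [0,0,0,0,0.5],
])

```text
time: 24.55
eef_pos: [0.5994, -0.0192, 0.2285]
tcp_rot: [0.473, 0.526, -0.473, 0.526]
contact_force: [-0.0, -0.1, -1.0]
opening: 0.494
```

```bash
python3 cap.py
python3 - <<'E'
from h import *
import tg
w=tg.tip("wrist"); tg.tip("side")
f=w["frame"]; m=(f.max(2)<60).astype(np.uint8); n,l,st,c=cv2.connectedComponentsWithStats(m)
p=proj(w,[[.5985,-.0205,.1]])[0]
i=min((i for i in range(1,n) if st[i,4]>300),key=lambda i:np.hypot(*(c[i]-p)))
cs=max(cv2.findContours((l==i).astype(np.uint8),0,1)[0],key=cv2.contourArea); b=cv2.boxPoints(cv2.minAreaRect(cs)); W=onz(w,b,.1); L=max([W[1]-W[0],W[2]-W[1]],key=np.linalg.norm)
print("wing",W.mean(0),"ang",np.degrees(np.arctan2(L[1],L[0])),np.linalg.norm(L))
# sleeve flange/cups in top
t=cam("top"); g=cv2.cvtColor(t["frame"],cv2.COLOR_RGB2GRAY); mm=(g>170).astype(np.uint8); n,l,st,c=cv2.connectedComponentsWithStats(mm)
for i in (l[205,252],l[274,269],l[145,288]): print(st[i],c[i].round(1))
E
```

```text
24.55 [ 0.5994 -0.0192  0.2285] F [-0.  -0.1 -1. ] T [0.008 0.01  0.002] op 0.494 yaw 6.1 q6 -0.308 tau [ 0.03 -0.  ]
top area 16 px [336.7 191. ] local mm [  2.5 135.7]
top area 13 px [340.2 191.9] local mm [  2.  127.6]
wrist area 119 px [341.8 154.7] local mm [  1.7 127.7]
24.65 [ 0.5983 -0.019   0.2261] F [ 0.3 -0.4 -0.1] T [-0.023 -0.003 -0.007] op 0.5 yaw 6.1 q6 -0.308 tau [ 0.03 -0.  ]
wrist tip y mm: [23, 49, 50, 50, 49, 49] [127, 137, 122, 155, 134, 116, 92, 125, 136, 172, 201, 210, 209]
side tip y mm: [27, 40, 33, 28, None, 22] [77, 81, 100, 97, 156, 97, 121, 103, 89, 156, 89, 89, 75]
wing [ 0.59954595 -0.01722628  0.1       ] ang -83.42353255828921 0.05839588770258788
[ 229  183   46   44 1596] [251.6 204.3]
[ 246  251   47   46 1653] [268.9 273.5]
[276 137  27  26 357] [288.4 147.1]
```

```bash
python3 -c "
from plant import sign_off; print(sign_off())"
```

```text
the job is handed in; nothing more can be done
None
```

The stainless sleeve is in the recess, flange down, and the latch is fully in over its flange. I let go of everything, raised the gripper clear and signed off at about 25 s of the 72 s allowed.

**Sleeve:**
- The first lowering caught on the recess mouth, about 2.5 mm off centre. I lifted a few millimetres, shifted and retried.
- It then went in and touched bottom at the height expected for a seated sleeve. The side view showed an even ring around the flange.

**Knob:**
- My first pinch closed over the top of the wing, touching it with about 6.5 N. I reopened, went 12 mm lower and gripped it.
- I turned it clockwise in small steps until the latch's tail had moved 10.1 mm and stopped moving. That was about 1.5° past the point where it levelled off, well short of the notch's far wall.

**Last checks, after letting go:**
- **Latch:** the wrist camera puts the tongue tip at y = -49 to -50 mm, against -49 mm expected.
- **Wing:** it stayed where I left it, about 72° clockwise of the station's x.
- **Contact:** tool force was about zero.
- **Bystanders:** both cups match their first positions in the top view to within a pixel. The bottle was seen only as a patch about 2 px off its first position. It was never approached, so I put that down to the brightness threshold.

The side camera could not confirm the tongue tip, because the sleeve hides it. The final views rest on measured numbers, because I had used all 12 picture views.

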